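Zero the scale and flip open the blue butter dish

ROBOT

A 7-joint arm with a two-finger parallel gripper is mounted at the origin on the work surface. World frame = base frame: x ahead of the robot, y to its left, z up, the work surface at z = 0. Lengths are in m, angles in rad, forces in N, time in s.
With the tool pointing down it reaches from about 0.4 to 0.875 m from the base axis. Payload 19.3 kg.
Tool frame: the origin (TCP) lies on the centre line of the jaws, within the pads' length; the fingertips stand 11 mm ahead of it and the grasp point (between the pads) lies 8 mm behind it; y points along the fingers, x is the direction in which the jaws open and shut, and the axes are right-handed (so a half turn about y gives the same grasp; the last joint's range is limited). The gripper opens to 85 mm and grips with 20 to 120 N. Pads are 22 mm wide; open, the fingers measure 114 mm over their backs; the gripper's body (76 mm by 85 mm) begins 54 mm behind the grasp point. The pads swing forward as they close: fully open they stand 13 mm farther back than shut.
Start: joints at [1.258, 0.521, -0.036, 1.599, 0.021, 1.021, -0.113], TCP at [0.15, -0.607, 0.242] pointing down, gripper open.
Joint ranges: [-2.91, 2.91], [-0.3, 2.13], [-1.5, 1.42], [0.17, 2.43], [-1.26, 4.41], [0.16, 1.93], [-2.52, 2.52]. Speed limits (rad/s): [1.89, 1.89, 2.39, 2.39, 3.01, 3.01, 3.01].

INTERFACE

Orientations are given as [roll, pitch, yaw] about the fixed x, y, z axes, in that order (R = Rz(yaw) Ry(pitch) Rx(roll)).
In Python, from workcell import monitor, cams, bot gives the robot as it stands.
- The arm moves only by the tool send_rows, never from a script. Its argument "series" is text: rows parted by semicolons, each of 7 numbers parted by spaces: the turn, a rotation vector about the tool's x, y, z in rad, then the shift along the tool's x, y, z in mm, then the opening, from 0 (shut) to 1 (fully open). In form: ax ay az tx ty tz claw; .... A call has 1 to 20 rows; each row is the pose to reach, as a shift and turn from the pose commanded when the call began, along the tool's axes at that moment; what a row does not reach only later rows make up. A row lasts 1/12 s, in which the tool goes at most 41.7 mm and 7.16 degrees, less where a joint would pass 70% of its speed; a pose out of reach is approached as far as the arm can. A call with a gripper value outside its range is refused whole. The fingers move at their own pace and stop on an object; "force" is the grip in N (left out, the last holds). Time passes only in rows, so rows that repeat a pose let the fingers close. It gives the time, the measured TCP pose, the force and the opening at its end, in the units of the state.
- monitor.observe(): the state, without advancing time (a new reading comes with each control period).
- cams.grab_frame(name): name is "side" or "top"; returns the picture (420x560x3 uint8, red, green, blue); there is no depth.
- cams.get_calibration(name): a dict with "mtx" (3x3 intrinsics, pixels), "origin" and "attitude" of the camera in the world. Camera axes: x right, y down, z forward; pixel columns grow to the right and rows downward; lengths in m; the calibration is good to about 2 mm. A picture is of the moment at which its call begins. get_calibration takes no time and is no camera call.
- bot.job_done(): hands the job in, once; it reports no verdict.
The state is a dict: "clock": time; "qpos": joint angles; "qd": joint speeds; "joint_efforts": joint torques, N m; "position": TCP position; "tool_rot": TCP orientation; "force": force on the tool from outside, world axes, zero at the start; "moment": the same for the moment, N m; "grip_width": finger opening in m.
Only numpy, scipy, OpenCV 4.12 (cv2) and the standard library are available. Lean on these libraries where they do the work, as an engineer would, in place of code of your own. Each camera call takes 0.05 s, during which the arm holds its last target.

TASK

Get ready to weigh out butter: press the scale's green button all the way down to zero it with its bowl on, let it go, then flip open the butter dish with the blue hood by pushing its upright tab back with a fingertip until the hood tips past its balance point and stays lying back open on its own. Pick nothing up, keep the white-hooded dish shut, and leave the bowl and everything else standing where it is.

Things in the scene. Friction and masses are not known exactly. Their poses are not given: they have to be found in the camera images.
- blue_dish: fixed butter dish: wooden tray 100 (x) x 130 (y) mm, top 20 mm above the table, holding a block of butter under a blue plastic hood (80 x 110 x 70 mm, open below) that is hinged along its lower back edge. Origin: centre of the tray's underside on the table; its x axis points from its front (tab side, towards the robot) to its back (hinge side), z up
- blue_dish_hinge (a point): point on the hinge axis of the blue hood, at the middle of the hood's lower back edge: 40 mm behind the dish's origin along the dish's x, 22 mm above the table. Fixed in place; its axes turn with the hood
- blue_dish_tab (a point): centre of the front face of the blue hood's tab, a plate 56 mm wide (y), 6 mm thick, standing upright on the hood's top front edge, flush with the hood's front wall and 42 mm higher than the hood's top. With the hood shut this point is 80 mm in front of the hinge axis, 92 mm above it, 114 mm above the table; the tab's top is 134 mm above the table. It moves with the hood about the hinge axis
- blue_dish_hood (a joint): angle of the blue hood (rad): 0 shut, growing as the tab moves up and back; 1.7 at its stop, lying on its back behind the tray. The hood (0.2 kg, give or take a third) swings freely with a little damping: its balance point is at about 0.75; let go below that it falls shut, beyond it falls back to the stop. About 1 N of level push at the tab tips it. Opened, it reaches 115 mm behind the hinge
- white_dish: the same dish with a white hood, to be left shut; same origin, axes and sizes
- white_dish_hood (a joint): angle of the white hood (rad), 0 shut
- scale: fixed white kitchen scale, 200 (x) x 160 (y) mm, body top 34 mm above the table, with a round steel platter 132 mm across, top at 40 mm, centred 28 mm behind the origin. Origin: centre of its underside on the table; x points from its front (button side, towards the robot) to its back, z up
- zero_button_top (a point): centre of the top face of the scale's green push button, 28 mm across, in a grey housing, on the front part of the scale: 70 mm in front of and 35 mm to the -y side of the scale's origin. It is pressed straight down and sinks with the button
- zero_button (a joint): travel of the green button (m): 0 released, 0.006 fully down; spring return, about 5 N when fully down
- bowl: loose glass bowl, 116 mm across the rim, 50 mm high, standing on the scale's platter (its rim 90 mm above the table). Origin: centre of its underside
- jam_jar: amber glass jar with white cap, 64 mm across, 90 mm high, on the left of the table. Origin: centre of its underside
- bottle: green glass bottle, 64 mm across, 190 mm high, on the right of the table. Origin: centre of its underside
- clay_bowl: terracotta bowl, 130 mm across, 50 mm high, on the right of the table. Origin: centre of its underside
- spice_bowl: small glass bowl, 90 mm across, 36 mm high, standing in front of the dishes, nearer the robot. Origin: centre of its underside
- apple: red apple, 74 mm across, 64 mm high, on the left of the table. Origin: its underside
- lemon: yellow lemon standing on end, 58 mm across, 70 mm high, on the left of the table. Origin: its underside
There are look-alikes about, which are no part of the job. Of the things that look like the blue_dish, take the one that is farthest from the robot's base at the start.

How it is judged:
On the way, in this order (a step that is already met when the one before it is completed fails the run):
1. the scale's green button is pressed down while the blue hood is still shut (value of joint zero_button above 0.0045 m and value of joint blue_dish_hood below 0.2 rad), for 0.05 s.
2. the button is let go again while the blue hood is still shut (value of joint zero_button below 0.0015 m and value of joint blue_dish_hood below 0.2 rad), for 0.05 s.
3. the blue hood is tipped back past its balance point (value of joint blue_dish_hood above 1.5 rad), for 0.1 s.
At the end, for the whole second after the job is handed in: The blue hood rests open by itself beyond 1.5 rad, the white hood is shut, the green button is released, the bowl stands upright on the scale within 20 mm of where it was, and every other loose thing is within 30 mm of its starting place (value of joint blue_dish_hood above 1.5 rad and velocity of joint blue_dish_hood below 0.1 rad/s and value of joint white_dish_hood below 0.1 rad and value of joint zero_button below 0.0015 m and distance of bowl from where it was at the start of the episode below 0.02 m and angle between bowl's own z axis and vertical below 0.15 rad and linear speed of bowl below 0.02 m/s and distance of each of jam_jar, bottle, clay_bowl, spice_bowl, apple, lemon from where it was at the start of the episode below 0.03 m); the robot touches nothing.
It fails at once if the white hood is opened (value of joint white_dish_hood above 0.2 rad).
It fails at once if the bowl is lifted, shoved or tipped (distance of bowl from where it was at the start of the episode above 0.03 m or angle between bowl's own z axis and vertical above 0.3 rad).
It fails at once if a bystander is lifted or knocked away (distance of any of jam_jar, bottle, clay_bowl, spice_bowl, apple, lemon from where it was at the start of the episode above 0.04 m).
It also fails if it takes over 50 s, if anything falls off the work surface, if the arm or the gripper's body presses on something with over 40 N, if the wrist force passes 120 N, or if a joint passes its speed limit or range.

## Working session

There is one attempt and no reset: what is moved stays moved. The work goes in short steps, Python scripts to look and compute and a tool call to move; the robot and the scene stay as the last step left them, time stands still between calls to the robot, and variables do not carry over. Pictures are saved under pics/ and viewed, and the job is handed in when it is done.

Besides the shell and the picture viewer there is one more tool, called as name(argument=value, ...), one argument or row to a line, values as JSON. send_rows: Moves the arm, as the interface text tells. Its arguments: {"type":"object","properties":{"series":{"type":"string"},"force":{"type":"number"}},"required":["series"]}

```bash
mkdir -p pics; ls; python3 - <<'E'
from workcell import monitor,cams,bot
import cv2
for n in ("side","top"):
    f=cams.grab_frame(n); cv2.imwrite(f"pics/{n}0.png",f[:,:,::-1]); print(n,cams.get_calibration(n))
print(monitor.observe())
E
```

```text
pics
side {'mtx': array([[398.35707601,   0.        , 285.05962109],
       [  0.        , 398.35707601, 207.69445448],
       [  0.        ,   0.        ,   1.        ]]), 'origin': array([-0.28013734,  0.69223282,  0.75392053]), 'attitude': array([-2.15737956, -0.00431774, -2.36017816])}
top {'mtx': array([[391.17144436,   0.        , 281.98683336],
       [  0.        , 391.17144436, 209.98508925],
       [  0.        ,   0.        ,   1.        ]]), 'origin': array([ 0.19592883, -0.00825428,  1.17551073]), 'attitude': array([-2.92821719e+00, -8.65627964e-04, -1.50759900e+00])}
{'clock': 0.1, 'qpos': array([ 1.25776558,  0.52196022, -0.03633818,  1.59991182,  0.02118204,
        1.02109277, -0.11282233]), 'qd': array([ 1.07980226e-04, -9.02829468e-04,  6.28953575e-04, -3.93679067e-03,
        9.66125276e-05,  1.25806665e-03,  5.60426625e-05]), 'joint_efforts': array([ 6.38477897e-03, -9.28474903e+01,  1.98505439e+00, -3.70530331e+01,
        1.81775173e-02,  5.23723618e-03, -6.45333046e-06]), 'position': array([ 0.15019725, -0.60640501,  0.24179356]), 'tool_rot': array([-1.57084343e+00,  9.86994315e-04, -1.32799970e+00]), 'force': array([ 0.71422352, -0.11524425,  0.75969554]), 'moment': array([ 0.00393811,  0.01857331, -0.00377594]), 'grip_width': 0.0852806283658638}
```

View pics/side0.png

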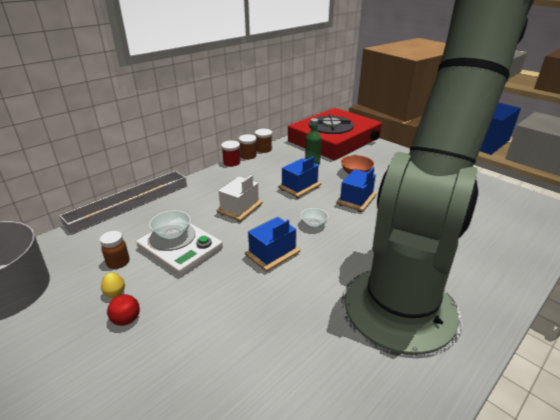

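View pics/top0.png

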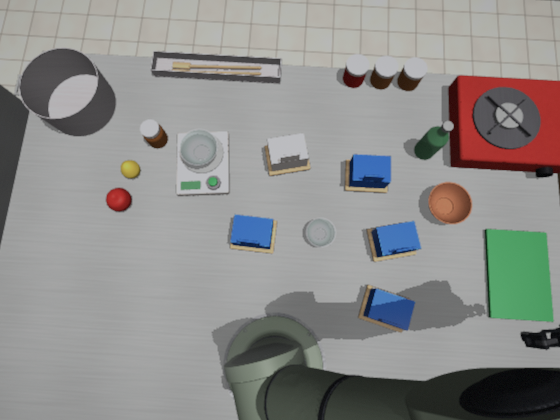

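```bash
cat > h.py <<'E'
from workcell import monitor,cams,bot
import numpy as np,cv2
from scipy.spatial.transform import Rotation as Ro
C={n:cams.get_calibration(n) for n in("side","top")}
def ray(n,u,v):
    c=C[n];R=Ro.from_euler('xyz',c['attitude']).as_matrix()
    return c['origin'],R@np.linalg.inv(c['mtx'])@np.array([u,v,1.])
def plane(n,u,v,z):
    o,d=ray(n,u,v);return o+d*(z-o[2])/d[2]
def tri(a,b):
    o1,d1=ray('side',*a);o2,d2=ray('top',*b)
    d1=d1/np.linalg.norm(d1);d2=d2/np.linalg.norm(d2)
    t=np.linalg.lstsq(np.stack([d1,-d2],1),o2-o1,rcond=None)[0]
    p,q=o1+d1*t[0],o2+d2*t[1];return (p+q)/2,np.linalg.norm(p-q)
def proj(n,p):
    c=C[n];R=Ro.from_euler('xyz',c['attitude']).as_matrix()
    q=c['mtx']@(R.T@(np.asarray(p)-c['origin']));return q[:2]/q[2]
def crop(n,im,x0,y0,x1,y1,k,name):
    cv2.imwrite(f"pics/{name}.png",cv2.resize(im[y0:y1,x0:x1],None,fx=k,fy=k,interpolation=cv2.INTER_CUBIC))
E
python3 - <<'E'
from h import *
for p in [(252,232),(370,172),(398,240),(388,307),(288,150)]:
    q=plane('top',*p,.09);print(p,q,np.hypot(*q[:2]))
print(plane('top',213,183,.044),plane('side',204,240,.044))
t=cv2.imread('pics/top0.png');s=cv2.imread('pics/side0.png')
a=cv2.resize(t[140:210,330:410],None,fx=5,fy=5,interpolation=2);b=cv2.resize(s[145:215,265:345],None,fx=5,fy=5,interpolation=2)
cv2.imwrite('pics/dish.png',np.hstack([a,b]))
a=cv2.resize(t[125:200,170:250],None,fx=5,fy=5,interpolation=2);b=cv2.resize(s[205:280,140:220],None,fx=5,fy=5,interpolation=2)
cv2.imwrite('pics/scale.png',np.hstack([a,b]))
E
```

```text
(252, 232) [0.36233334 0.08561661 0.09      ] 0.37231122996600235
(370, 172) [ 0.55942177 -0.24203364  0.09      ] 0.6095350652556168
(398, 240) [ 0.36562285 -0.32321248  0.09      ] 0.48800243608295235
(388, 307) [ 0.18180829 -0.29639106  0.09      ] 0.34770953106354535
(288, 150) [ 6.11746477e-01 -5.78490567e-04  9.00000000e-02] 0.6117467506949612
[0.51032603 0.21832329 0.044     ] [0.51603314 0.21514448 0.044     ]
```

View pics/dish.png

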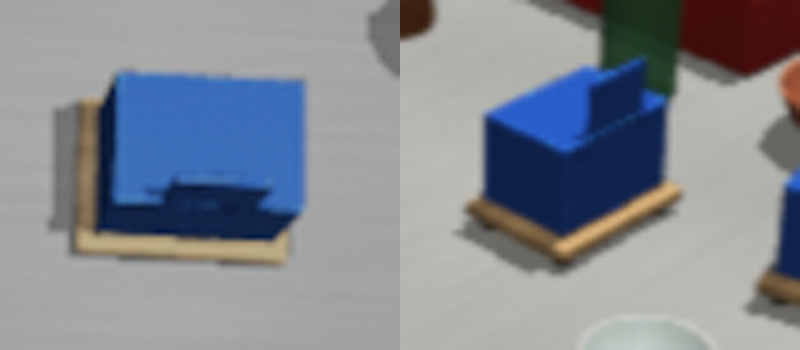

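View pics/scale.png

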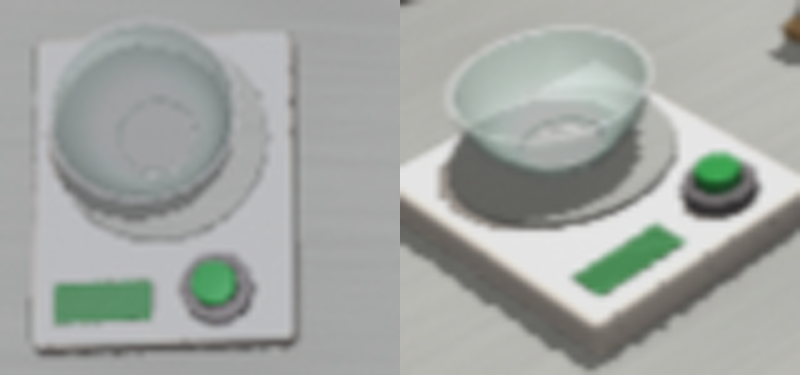

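```bash
python3 - <<'E'
from h import *
T=lambda x,y,x0,y0:((x+.5)/5-.5+x0,(y+.5)/5-.5+y0)
b=T(215,281,170,125);s=T(318,172,140,205)
print('button',tri(s,b))
print('hood top corners')
P=[plane('top',*T(x,y,330,140),.092) for x,y in[(118,72),(304,80),(302,208),(113,203)]]
for p in P: print(p)
print('tray front',[plane('top',*T(x,y,330,140),.02) for x,y in[(76,250),(286,262)]])
print('side hood top: left-back,front-left,front-right',[plane('side',*T(x-400,y,265,145),.092) for x,y in[(486,115),(568,150),(665,98)]])
print('tabtop',[plane('side',*T(x-400,y,265,145),.134) for x,y in[(590,85),(645,58)]])
print('tabtop in top',[plane('top',*T(x,y,330,140),.134) for x,y in[(165,205),(255,208)]])
print('tray side',[plane('side',*T(x-400,y,265,145),.02) for x,y in[(468,205),(560,248),(682,190)]])
# scale corners z=.034
print('scale',[plane('top',*T(x,y,170,125),.034) for x,y in[(38,35),(294,33),(295,340),(36,345)]])
# spice bowl, clay, bottle
print('spice',plane('top',319,233,.03),'jar white',plane('top',290,150,.09))
print('blue2',plane('top',398,240,.09),'bottle',plane('top',425,152,.02), plane('top',446,128,.19))
E
```

```text
button (array([0.51487757, 0.2185445 , 0.0503378 ]), np.float64(0.0010793397799066758))
hood top corners
[ 0.61072712 -0.19168719  0.092     ]
[ 0.61268966 -0.30034193  0.092     ]
[ 0.53467765 -0.29954715  0.092     ]
[ 0.53076958 -0.19077791  0.092     ]
tray front [array([ 0.52167208, -0.18107722,  0.02      ]), array([ 0.52221758, -0.30931337,  0.02      ])]
side hood top: left-back,front-left,front-right [array([ 0.60786249, -0.19055598,  0.092     ]), array([ 0.53196691, -0.19445649,  0.092     ]), array([ 0.5356981 , -0.30028118,  0.092     ])]
tabtop [array([ 0.53248822, -0.21551102,  0.134     ]), array([ 0.53342219, -0.27317735,  0.134     ])]
tabtop in top [array([ 0.51846404, -0.21248566,  0.134     ]), array([ 0.51989582, -0.26227221,  0.134     ])]
tray side [array([ 0.61498842, -0.17918676,  0.02      ]), array([ 0.52702101, -0.18336576,  0.02      ]), array([ 0.51955302, -0.30614387,  0.02      ])]
scale [array([0.6719091 , 0.34853414, 0.034     ]), array([0.68338933, 0.18922258, 0.034     ]), array([0.4861564 , 0.17038183, 0.034     ]), array([0.47316627, 0.3258116 , 0.034     ])]
spice [ 0.38109564 -0.10726727  0.03      ] jar white [ 0.61211941 -0.00644085  0.09      ]
blue2 [ 0.36562285 -0.32321248  0.09      ] bottle [ 0.65913067 -0.42759236  0.02      ] [ 0.66332943 -0.4235044   0.19      ]
```

```bash
python3 - <<'E'
from h import *
s=monitor.observe();R=Ro.from_euler('xyz',s['tool_rot'])
for t in([.42,-.40,.30],[.47,-.1,.29]):
    print(R.inv().apply(np.array(t)-s['position'])*1000)
print((R.inv()*Ro.from_euler('xyz',[-np.pi/2,0,0])).as_rotvec())
E
```

```text
[-135.54293373  -58.08735798  311.51005983]
[-414.71284296  -47.81749778  432.16946375]
[-6.15392673e-04 -1.32799956e+00 -8.68768539e-04]
```

Candidates for the blue dish (top view): (252,232) at 0.37 m, (370,172) at 0.61 m, (398,240) at 0.49 m and (388,307) at 0.35 m. I take (370,172), which is the farthest. The close crop shows its blue hood with the tab towards the robot. The white dish is at (288,150). The scale's button is at (213,181).

send_rows(
  series="0 -0.12 0 -15 -10 35 0;0 -0.24 0 -30 -20 70 0;0 -0.36 0 -45 -30 105 0;0 -0.48 0 -60 -40 140 0;0 -0.6 0 -75 -50 175 0;0 -0.72 0 -90 -55 210 0;0 -0.84 0 -105 -58 245 0;0 -0.96 0 -120 -58 280 0;0 -1.08 0 -136 -58 311 0;0 -1.2 0 -170 -57 326 0;0 -1.328 0 -205 -56 341 0;0 -1.328 0 -240 -55 356 0;0 -1.328 0 -275 -54 371 0;0 -1.328 0 -310 -52 387 0;0 -1.328 0 -345 -50 402 0;0 -1.328 0 -380 -49 417 0;0 -1.328 0 -415 -48 432 0;0 -1.328 0 -415 -48 432 0;0 -1.328 0 -415 -48 432 0;0 -1.328 0 -415 -48 432 0",
  force=30,
)

```text
clock: 1.77
position: [0.4697, -0.1004, 0.2901]
tool_rot: [-1.571, 0.0, -0.0]
force: [-0.2, 0.7, -0.2]
grip_width: -0.0001
```

send_rows(
  series="0 0 0 5 0 35 0;0 0 0 10 0 70 0;0 0 0 15 0 110 0;0 0 0 20 0 150 0;0 0 0 26 20 190 0;0 0 0 32 45 230 0;0 0 0 38 80 270 0;0 0 0 42 110 300 0;0 0 0 44 140 318 0;0 0 0 44 170 318 0;0 0 0 44 190 318 0;0 0 0 44 190 318 0;0 0 0 44 190 318 0",
)

```text
clock: 2.85
position: [0.5139, 0.2168, 0.0999]
tool_rot: [-1.572, 0.002, -0.001]
force: [0.1, 0.1, 1.1]
grip_width: 0.0004
```

```bash
python3 - <<'E'
from h import *
f=monitor.observe();print(f['position'],f['tool_rot'])
a=cams.grab_frame('side')[:,:,::-1];b=cams.grab_frame('top')[:,:,::-1]
cv2.imwrite('pics/a1.png',np.hstack([cv2.resize(x,None,fx=4,fy=4,interpolation=2) for x in (a[180:280,130:230],b[110:210,165:265])]))
cv2.imwrite('pics/s1.png',a)
E
```

```text
[0.5138823  0.21679772 0.09989676] [-1.57190945e+00  1.81136954e-03 -1.31342024e-03]
```

View pics/a1.png

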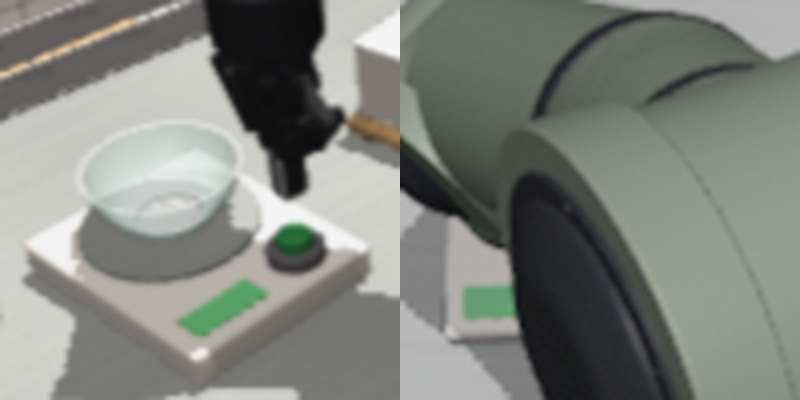

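The side view shows the fingertip over the button (crop 290,190, button 295,238). The knuckles lie in line with the bowl, so I'll turn the jaws crosswise for clearance before pressing.

send_rows(
  series="0 0.115 0 0 0 0 0;0 0.23 0 0 0 0 0;0 0.345 0 0 0 0 0;0 0.46 0 0 0 0 0;0 0.575 0 0 0 0 0;0 0.69 0 0 0 0 0;0 0.805 0 0 0 0 0;0 0.92 0 0 0 0 0;0 1.035 0 0 0 0 0;0 1.15 0 0 0 0 0;0 1.15 0 0 10 0 0;0 1.15 0 0 20 0 0;0 1.15 0 0 25 0 0;0 1.15 0 0 30 0 0;0 1.15 0 0 30 0 0",
)

```text
clock: 4.2
position: [0.5134, 0.2177, 0.0692]
tool_rot: [-1.572, 0.0, -1.149]
force: [-1.1, 0.3, -0.8]
grip_width: -0.0001
```

```bash
python3 - <<'E'
from h import *
f=monitor.observe();print(f['position'],f['tool_rot'],f['force'],f['qpos'])
a=cams.grab_frame('side')[:,:,::-1]
print(proj('side',f['position']-[0,0,.011]))
cv2.imwrite('pics/a2.png',cv2.resize(a[180:280,130:230],None,fx=6,fy=6,interpolation=2))
E
```

```text
[0.51343855 0.21765771 0.06922287] [-1.57224083e+00  2.45770235e-04 -1.14860342e+00] [-1.13371398  0.28022014 -0.81247968] [-0.34869851  0.66612784 -0.22063906  1.89409798  0.23830676  0.60805302
 -1.86884255]
[203.26690817 236.84175179]
```

View pics/a2.png

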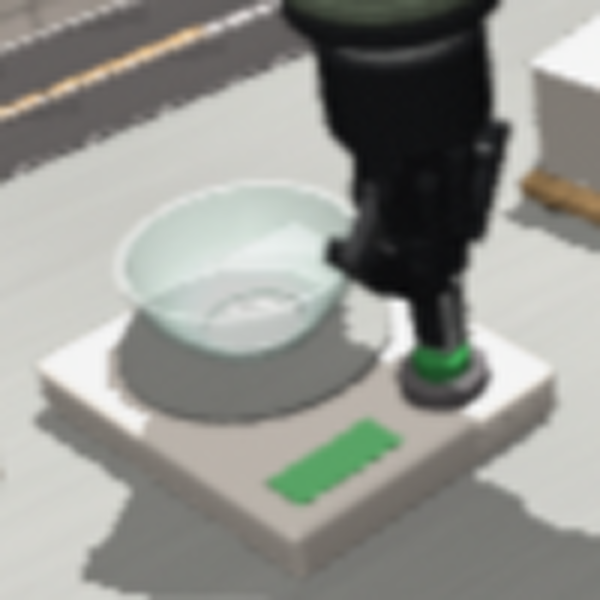

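The tip sits right over the button (crop 440,345) and clear of the bowl. Next I lower it in small steps.

send_rows(
  series="0 0 0 0 3 0 0;0 0 0 0 6 0 0;0 0 0 0 9 0 0;0 0 0 0 11 0 0;0 0 0 0 12 0 0;0 0 0 0 12 0 0;0 0 0 0 12 0 0",
)

```text
clock: 4.83
position: [0.5143, 0.2181, 0.0603]
tool_rot: [-1.569, -0.001, -1.15]
force: [-11.4, -5.3, 46.6]
grip_width: -0.0
```

send_rows(
  series="0 0 0 0 -1 0 0;0 0 0 0 -2 0 0;0 0 0 0 -2 0 0",
)

```text
clock: 5.08
position: [0.5142, 0.2181, 0.0609]
tool_rot: [-1.57, -0.0, -1.15]
force: [-1.4, -1.4, 13.9]
grip_width: 0.0
```

```bash
python3 - <<'E'
from h import *
f=monitor.observe();print(f['position'],f['tool_rot'],f['force'],f['moment'])
a=cams.grab_frame('side')[:,:,::-1]
cv2.imwrite('pics/a3.png',cv2.resize(a[180:280,130:230],None,fx=6,fy=6,interpolation=2))
E
```

```text
[0.51417599 0.21809081 0.0609467 ] [-1.56972392e+00 -1.55356680e-04 -1.14993571e+00] [-1.44186526 -1.35138981 13.89309192] [-0.34816379  0.4480609  -0.00372976]
```

View pics/a3.png

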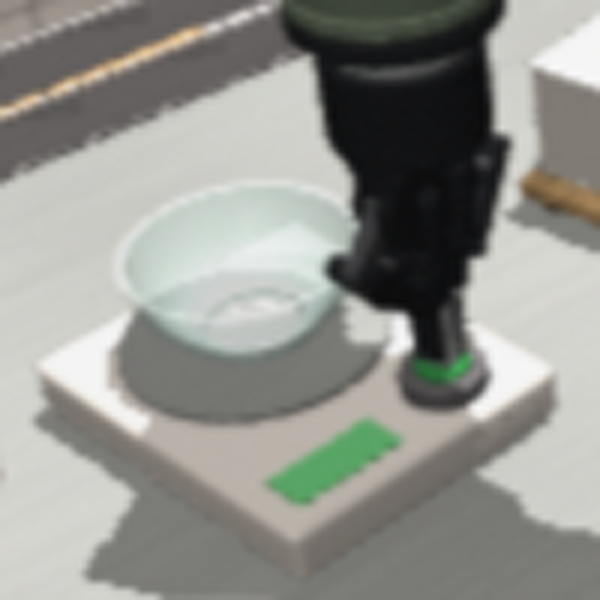

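The visible green rim has shrunk and the force is past the 5 N spring, so the button is down on its stop. Now I let it go.

send_rows(
  series="0 0 0 0 -5 0 0;0 0 0 0 -15 0 0;0 0 0 0 -30 0 0;0 0 0 0 -60 0 0;0 0 0 0 -95 0 0;0 0 0 0 -130 0 0;0 -0.115 0 0 -150 0 0;0 -0.23 0 0 -150 0 0;0 -0.345 0 0 -150 0 0;0 -0.46 0 0 -150 0 0;0 -0.575 0 0 -150 0 0;0 -0.69 0 0 -150 0 0;0 -0.805 0 0 -150 0 0;0 -0.92 0 0 -150 0 0;0 -1.035 0 0 -150 0 0;0 -1.15 0 0 -150 0 0;0 -1.15 0 0 -150 0 0",
)

```text
clock: 6.55
position: [0.5137, 0.2178, 0.2106]
tool_rot: [-1.571, 0.0, 0.006]
force: [-0.1, -0.7, 0.8]
grip_width: -0.0001
```

```bash
python3 - <<'E'
from h import *
f=monitor.observe();print(f['position'],f['tool_rot'],f['force'])
a=cams.grab_frame('side')[:,:,::-1]
cv2.imwrite('pics/a4.png',cv2.resize(a[180:280,130:230],None,fx=6,fy=6,interpolation=2))
E
```

```text
[0.51374553 0.21776098 0.21063674] [-1.57087095e+00  9.37871265e-05  5.85460680e-03] [-0.12997675 -0.71873818  0.77031719]
```

View pics/a4.png

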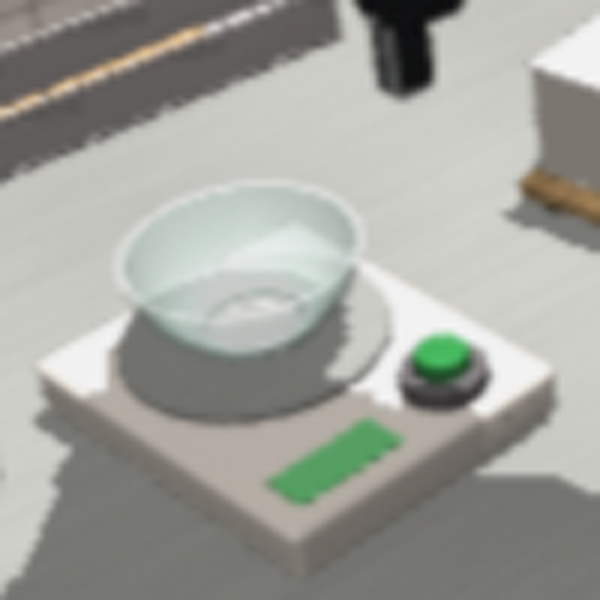

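send_rows(
  series="0 0 0 0 -35 0 0;0 0 0 0 -70 -15 0;0 0 0 -5 -80 -50 0;0 0 0 -10 -80 -90 0;0 0 0 -15 -80 -130 0;0 0 0 -20 -80 -170 0;0 0 0 -25 -80 -210 0;0 0 0 -30 -80 -250 0;0 0 0 -35 -80 -290 0;0 0 0 -40 -80 -330 0;0 0 0 -45 -80 -370 0;0 0 0 -49 -80 -410 0;0 0 0 -49 -65 -440 0;0 0 0 -49 -40 -463 0;0 0 0 -49 0 -463 0;0 0 0 -49 30 -463 0;0 0 0 -49 60 -463 0;0 0 0 -49 85 -463 0;0 0 0 -49 92 -463 0;0 0 0 -49 92 -463 0",
)

```text
clock: 8.27
position: [0.4641, -0.2445, 0.1172]
tool_rot: [-1.57, 0.003, -0.003]
force: [-0.6, 0.4, 0.2]
grip_width: 0.0
```

```bash
python3 - <<'E'
from h import *
f=monitor.observe();print(f['position'],f['tool_rot'],f['force'])
a=cams.grab_frame('side')[:,:,::-1]
print(proj('side',f['position']-[0,0,.011]))
cv2.imwrite('pics/a5.png',cv2.resize(a[115:255,245:405],None,fx=5,fy=4,interpolation=2)) 
E
```

```text
[ 0.46414585 -0.24452257  0.11723138] [-1.56966337  0.00251282 -0.0025741 ] [-0.64101911  0.40819859  0.23680341]
[323.01782684 172.74864534]
```

View pics/a5.png

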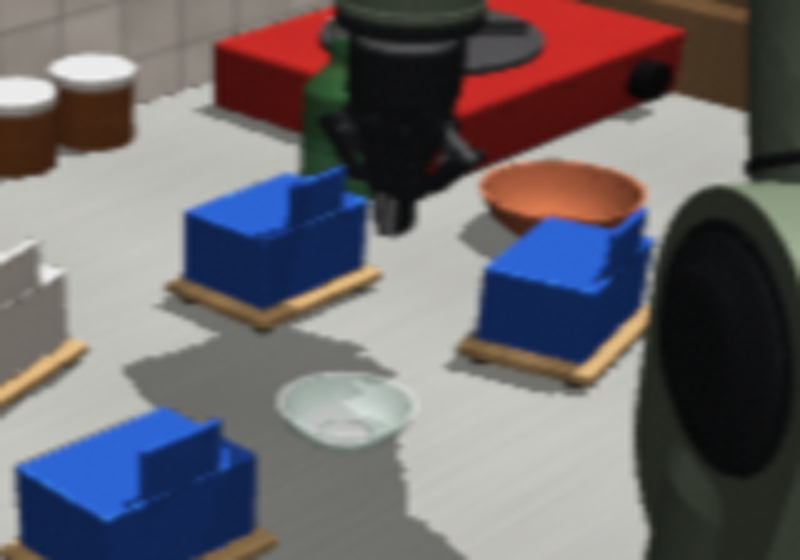

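The tip stands in front of the tab (tip 395,230, tab 315,200). Again I turn the jaws crosswise, so the knuckles stay clear of the rising tab, then push.

send_rows(
  series="0 0.12 0 0 0 0 0;0 0.24 0 0 0 0 0;0 0.36 0 0 0 0 0;0 0.48 0 0 0 0 0;0 0.6 0 0 0 0 0;0 0.72 0 0 0 0 0;0 0.84 0 0 0 0 0;0 0.96 0 0 0 0 0;0 1.08 0 0 0 0 0;0 1.2 0 0 0 0 0;0 1.32 0 0 0 0 0;0 1.44 0 0 0 0 0;0 1.57 0 0 0 0 0;0 1.57 0 20 0 0 0;0 1.57 0 40 0 0 0;0 1.57 0 45 0 0 0;0 1.57 0 45 0 0 0",
)

```text
clock: 9.73
position: [0.5119, -0.2446, 0.12]
tool_rot: [-1.567, 0.0, -1.57]
force: [0.1, -0.7, -0.1]
grip_width: 0.0001
```

send_rows(
  series="0 0 0 0 0 6 0;0 0 0 0 0 12 0;0 0 0 0 -1 18 0;0 0 0 0 -2 24 0;0 0 0 0 -3 30 0;0 0 0 0 -4 36 0;0 0 0 0 -6 42 0;0 0 0 0 -8 48 0;0 0 0 0 -9 54 0",
)

```text
clock: 10.48
position: [0.5645, -0.2451, 0.1282]
tool_rot: [-1.57, -0.0, -1.57]
force: [-1.9, -0.6, 4.4]
grip_width: -0.0
```

```bash
python3 - <<'E'
from h import *
f=monitor.observe();print(f['position'],f['tool_rot'],f['force'])
a=cams.grab_frame('side')[:,:,::-1]
cv2.imwrite('pics/a6.png',cv2.resize(a[115:255,245:405],None,fx=4,fy=4,interpolation=2)) 
E
```

```text
[ 0.5644734  -0.24510711  0.12824144] [-1.57035077e+00 -1.81351626e-04 -1.57028389e+00] [-1.85746409 -0.55054456  4.37430277]
```

View pics/a6.png

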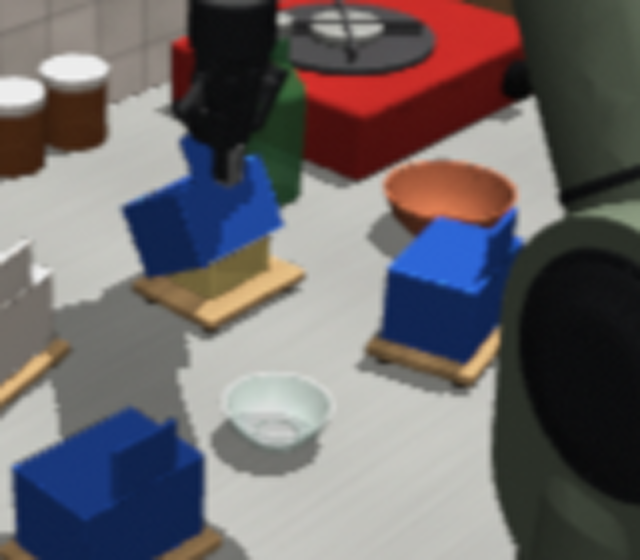

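The hood is lifting evenly, so I keep pushing.

send_rows(
  series="0 0 0 0 -2 6 0;0 0 0 0 -3 12 0;0 0 0 0 -4 18 0;0 0 0 0 -5 24 0;0 0 0 0 -6 30 0;0 0 0 0 -6 36 0;0 0 0 0 -6 42 0;0 0 0 0 -6 48 0;0 0 0 0 -6 48 0;0 0 0 0 -6 48 0;0 0 0 0 -6 48 0;0 0 0 0 -6 48 0",
)

```text
clock: 11.53
position: [0.6115, -0.245, 0.1332]
tool_rot: [-1.571, 0.0, -1.57]
force: [-0.4, -0.4, 0.2]
grip_width: -0.0001
```

```bash
python3 - <<'E'
from h import *
f=monitor.observe();print(f['position'],f['tool_rot'],f['force'])
a=cams.grab_frame('side')[:,:,::-1]
cv2.imwrite('pics/a7.png',cv2.resize(a[115:255,245:405],None,fx=4,fy=4,interpolation=2)) 
E
```

```text
[ 0.61148338 -0.24501605  0.13324117] [-1.57108904e+00  3.75737178e-05 -1.57031844e+00] [-0.39283485 -0.42954504  0.23310471]
```

View pics/a7.png

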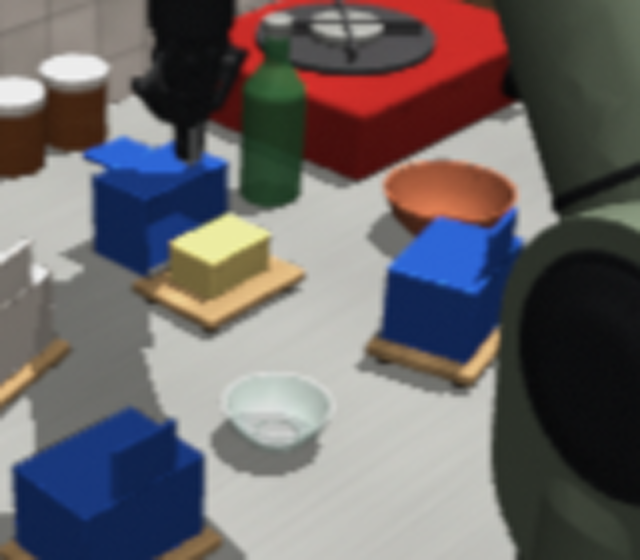

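The hood lies back open with the butter exposed. Now I back off upward.

send_rows(
  series="0 0 0 0 -20 0 0;0 0 0 0 -55 0 0;0 0 0 0 -90 -10 0;0 0 0 0 -125 -40 0;0 0 0 0 -150 -75 0;0 0 0 0 -160 -110 0;0 0 0 0 -160 -130 0;0 0 0 0 -160 -130 0;0 0 0 0 -160 -130 0;0 0 0 0 -160 -130 0;0 0 0 0 -160 -130 0;0 0 0 0 -160 -130 0",
)

```text
clock: 12.58
position: [0.4824, -0.2448, 0.2927]
tool_rot: [-1.572, 0.0, -1.569]
force: [-0.3, -0.7, -1.7]
grip_width: 0.0003
```

```bash
python3 - <<'E'
from h import *
f=monitor.observe();print(f['clock'],f['position'],f['force'],abs(f['qd']).max())
a=cams.grab_frame('side')[:,:,::-1]
cv2.imwrite('pics/a8.png',a)
s=cv2.imread('pics/side0.png');d=cv2.absdiff(a,s).max(2);cv2.imwrite('pics/d8.png',np.vstack([cv2.resize(a[100:340,60:420],None,fx=1.6,fy=1.2),cv2.resize(cv2.cvtColor(d,8)[100:340,60:420],None,fx=1.6,fy=1.2)]))
E
```

```text
12.5833 [ 0.48238598 -0.24477777  0.29274104] [-0.27701174 -0.66493423 -1.70732593] 0.004140355174557027
```

View pics/d8.png

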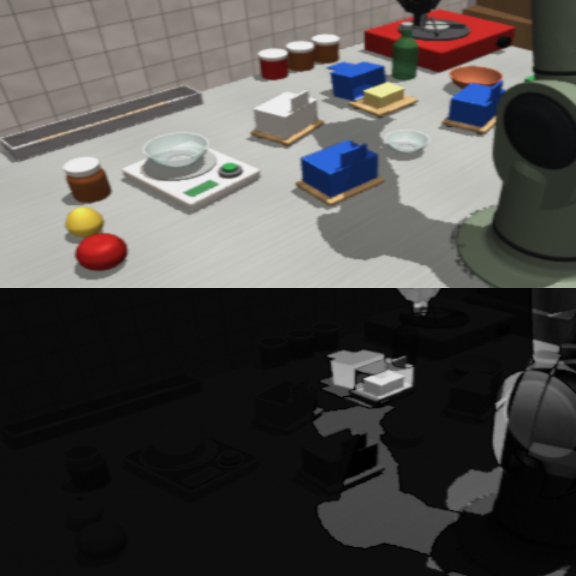

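The difference image shows that only the chosen hood moved; the rest is the arm and its shadow.

```bash
python3 -c "
from workcell import bot
print(bot.job_done())"
```

```text
the job is handed in; nothing more can be done
None
```

I zeroed the scale and opened the farthest blue butter dish, about 0.61 m from the base, then handed the job in at about 12.6 s. The hand-in gives no verdict, so this rests on my own checks.

- **Button:** I pressed it down to its stop and then let it go. The picture afterwards showed it back up. The force briefly reached about 47 N at the fingertip when it hit the stop, because it bottomed out earlier than I expected. That is well under the 120 N wrist limit. The 40 N limit is for the arm and gripper body; as far as I could see, only the fingertip was touching.
- **Hood:** I pushed the tab back with the closed fingertip until the hood tipped over. It stayed lying back by itself after I backed off, with the butter uncovered.
- **Everything else:** the before/after side pictures show no change in the bowl, the white-hooded dish, or the other loose things in view. The arm is clear, at rest, and touching nothing.

I judged the hood angle and button travel from the pictures, as neither joint can be read directly. No check disagreed.

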